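# Set the spring scale's marker by the master bracket

### The arm

A 6-joint arm with a two-finger parallel gripper is mounted at the origin on the work surface. World frame = base frame: x ahead of the robot, y to its left, z up, the work surface at z = 0. Lengths are in m, angles in rad, forces in N, time in s.
With the tool pointing down it reaches from about 0.425 to 1.125 m from the base axis. Payload 14.9 kg.
Tool frame: the origin (TCP) lies on the centre line of the jaws, within the pads' length; the fingertips stand 8 mm ahead of it and the grasp point (between the pads) lies 11 mm behind it; z points along the fingers, y is the line along which they close (so a half turn about z gives the same grasp; the last joint's range is limited). The gripper opens to 91 mm and grips with 3 to 60 N. Pads are 32 mm wide; open, the fingers measure 118 mm over their backs; the gripper's body (76 mm by 178 mm) begins 60 mm behind the grasp point.
Start: joints at [-1.292, 0.379, 1.734, -0, 1.028, -0.033], TCP at [0.215, -0.666, 0.222] pointing down, gripper open.
Joint ranges: [-2.77, 2.77], [-0.74, 2.19], [0, 2.66], [-1.06, 4.2], [0.31, 2.87], [-3.08, 3.08]. Speed limits (rad/s): [1.89, 1.89, 2.39, 3.14, 3.14, 3.14].

### API

Orientations are given as a unit quaternion [x, y, z, w].
In Python, from bench import * gives the robot as it stands.
- The arm moves only by the shell command python3 -m creep 'ROWS' [OPENING] [FORCE]. ROWS is JSON, a list of rows, each an object with "translation": the shift along the tool's x, y, z in mm, a list of three; "delta_rot": the turn, a rotation vector about the tool's x, y, z in degrees, a list of three. In form: [{"translation": [tx, ty, tz], "delta_rot": [ax, ay, az]}, ...]. A call has 1 to 10 rows; each row shifts and turns the commanded pose from where the row before left it, along the tool's axes as they then stand; what a row does not reach is not made up. A row lasts 1/8 s, in which the tool goes at most 62.5 mm and 10.7 degrees, less where a joint would pass 70% of its speed; a pose out of reach is approached as far as the arm can. A call is refused whole if a number of a shift passes 62.5 or a number of a turn 10.7, either way. A call with a gripper value outside its range is refused whole. OPENING is the opening in per cent of the stroke, from 0 (shut) to 100 (fully open), set as the call begins (- or left out, the last holds). The fingers move at their own pace and stop on an object; FORCE is the grip in N (left out, the last holds). Time passes only in rows, so rows that do not move let the fingers close. It gives the time, the measured TCP pose, the force, the opening and the grip force at its end, in the units of the state.
- read_state(): the state, without advancing time (a new reading comes with each control period).
- grab_frame(name): name is "side" or "top" or "wrist"; returns a dict with "image" (480x640x3 uint8, red, green, blue), "z_map" (480x640 float32, m along the optical axis (not along the pixel's ray), 0 where there is no reading), "intrinsics" (3x3 intrinsics, pixels), "origin" and "rotation" of the camera in the world. Camera axes: x right, y up, looking along -z (the intrinsics and any distortion apply to the point x, -y, -z); pixel columns grow to the right and rows downward; lengths in m; the calibration is good to about 2 mm. A picture is of the moment at which its call begins.
- close_job(): hands the job in; it is judged then, once.
The state is a dict: "time": time; "joints": joint angles; "joint_vel": joint speeds; "effort": joint torques, N m; "position": TCP position; "tool_rot": TCP orientation; "ft_force": force on the tool from outside, world axes, zero at the start; "wrist_torque": the same for the moment, N m; "grip_width": opening from 0.0 (shut) to 1.0 (fully open); "grip_force": force on a finger pad.
Only numpy, scipy, OpenCV 4.12 (cv2) and the standard library are available. Lean on these libraries where they do the work, as an engineer would, in place of code of your own. Each camera call takes 0.05 s, during which the arm holds its last target. There are 200 camera calls.

### The job

Hang the big arched bracket by its loop from the hook of the spring scale and ease its weight onto the spring at no more than two centimetres a second, letting go only when the scale carries all of it and the hand none, so that the pointer never jumps; do not drag the spring to the end of its scale, and do not knock the hook or pointer. When the bracket hangs free and still, slide the black marker on the graduated strip until its line is level with the pointer. Leave the bracket hanging, and everything else on the bench where it is.

Things in the scene. Friction and masses are not known exactly. Their poses are not given: they have to be found in the camera images.
- bracket: The big bracket: bare cast-aluminium bridge, 180 mm long (its x), on two feet 34 x 34 x 8 mm at its ends, a round-bar loop standing on its middle. Origin: centre of its underside, z up; symmetrical end for end, centre of mass under the loop, 0.18 to 0.54 kg (not known beforehand). Take it by the end of the bar nearest the robot, as the scale's arm is above its middle.
- bar_end (a point): Mid-height of the bracket's bridge bar, 74 mm from the middle toward the end that lies nearest the robot (bracket -x), 57 mm above its underside. Here it can be gripped across its 14 mm thickness (bracket y). The bar is 18 mm tall (z = 48 to 66 mm) and 180 mm long; a leg of the same 14 mm thickness goes down under its last 18 mm to the foot.
- loop_top (a point): Centre of the loop's bar at its highest point, 112 mm straight above the bracket's origin. The bar is 8 mm thick; the loop stands in the bracket's x-z plane, its opening 30 mm wide and about 42 mm high between this bar and the bridge.
- scale: Column spring scale, fixed. Origin: on the bench under the hook; x away from the robot at yaw 0, z up. The spring is in the column (50 x 60 mm, 0.37 m high, x from 165 mm on); a carriage on it bears a level arm, 12 x 12 mm, its top 56 mm above the hook seat, out to the hook at the arm's end. Base plate 14 mm thick, x 20 to 250, y -60 to 125 mm. Graduated strip, 24 x 4 mm, top 0.305 m up, at x 50, y 100 mm.
- hook_seat (a point): Where the centre of the loop's bar lies when seated in the hook: 245 mm above the bench with nothing hung; goes down with the hook. Axes as the scale. Hook of 6 mm wire bent in the scale's y-z plane, lowest wire 12 mm below this point, about 20 mm free between tip and shank, mouth open to -y and up: the loop, its plane along the scale's x, goes over the tip toward +y, then down.
- hook_tip (a point): Top of the hook's tip: 17 mm to -y of the seat and 16 mm above it (scale's axes). The loop's bar must pass over it.
- hook (a joint): How far the hook, arm and pointer are pulled down, in m: 0 with nothing hung, stop at 0.085; the graduations end at 0.080. A spring of 75 N/m, damped by 2.0 N s/m; they slide only up and down and do not turn.
- pointer_tip (a point): Free end of the pointer, a thin dark steel bar 4 mm high that sticks out sideways from the hook's arm, at its mid height: 50 mm above the hook seat, 50 mm to its +x and 80 mm to its +y (scale's axes). Moves with the hook.
- marker (a joint): How far the black marker is slid down the graduated strip, in m, 0 to 0.080; at 0 it is level with the pointer of the empty scale. It stays where it is left (friction 1.5 N).
- marker_line (a point): White index line of the marker, mid height, on the side of its sleeve that faces the pointer. Level with point pointer_tip when the marker is set.
- marker_tab (a point): On top of the marker's thumb tab, 13 mm above the height of the marker's line: a black bar 12 mm wide (scale's y), 10 mm tall, that reaches 55 mm from the strip toward the robot (scale's -x); this point is 42 mm out from the strip. Push down on it here from above, or pinch it.
- small_bracket: A smaller arched casting, 130 mm long and 50 mm high, with no loop on top; not to be moved.
- lens_block: Dark dome, 112 mm across and 65 mm high, with seven lenses on it; bystander.
- filter_cell: Dark round cell with a green glass, 90 mm across, 26 mm high; bystander.
- loupe: Small black eye loupe, 42 mm across, 44 mm high; bystander.
- lens_ring: Flat brass ring, 70 mm across, 14 mm high; bystander.
- screwdriver: Screwdriver lying on the bench; bystander.
There are look-alikes about, which are no part of the job. What is shaped like the bracket but pink, purple or turquoise is not meant.

How it is judged:
On the way:
1. The big bracket hangs by its loop from the hook, let go of, the pointer and the bracket still (distance between loop_top and hook_seat below 0.008 m and contact force between bracket and hook above 1 N and contact force between bracket and the fingers below 0.05 N and contact force between bracket and the arm below 0.05 N and angle between bracket's own z axis and vertical below 0.2 rad and velocity of joint hook between -0.01 and 0.01 m/s and linear speed of bracket below 0.02 m/s and angular speed of bracket below 0.3 rad/s), for 0.5 s.
At the end, for the whole second after the job is handed in: The big bracket hangs by its loop in the hook (loop within 8 mm of the seat, upright within 0.2 rad), untouched and at rest, and the marker's line is level with the pointer within 3 mm (all of step 1 and z of marker_line in the frame of pointer_tip between -0.003 and 0.003 m).
It fails at once if The pointer jumps: the hook moves up or down faster than 0.06 m/s (velocity of joint hook above 0.06 m/s or velocity of joint hook below -0.06 m/s).
It fails at once if The spring is pulled to the end of its scale (hook more than 78 mm down) (value of joint hook above 0.078 m).
It fails at once if The bracket is pressed against the hook with more than 15 N (contact force between bracket and hook above 15 N).
It fails at once if The robot pushes the hook or the pointer with more than 6 N (contact force between any of the fingers, the arm and hook above 6 N).
It fails at once if Another thing on the bench is moved more than 30 mm (distance of any of small_bracket, lens_block, filter_cell, loupe, lens_ring, screwdriver from where it was at the start of the episode above 0.03 m).
It also fails if it takes over 69 s, if anything falls off the work surface, if the arm or the gripper's body presses on something with over 40 N, if the wrist force passes 120 N, or if a joint passes its speed limit or range.

## Working session

There is one attempt and no reset: what is moved stays moved. The work goes in short steps, Python scripts to look and compute and a shell command to move; the robot and the scene stay as the last step left them, time stands still between calls to the robot, and variables do not carry over. Pictures are saved under pics/ and viewed, at most 12 in all, crops included, and the job is handed in when it is done.

```bash
ls; mkdir -p pics; cat > h.py <<'E'
from bench import *
import numpy as np, cv2
def cloud(f):
    K=np.array(f["intrinsics"]); z=f["z_map"]; v,u=np.mgrid[:480,:640]
    p=np.stack([(u-K[0,2])/K[0,0]*z,-(v-K[1,2])/K[1,1]*z,-z],-1)
    return p@np.array(f["rotation"]).T+np.array(f["origin"])
def proj(f,P):
    K=np.array(f["intrinsics"]); c=(np.atleast_2d(P)-f["origin"])@np.array(f["rotation"])
    return np.stack([K[0,2]+K[0,0]*c[:,0]/-c[:,2],K[1,2]-K[1,1]*c[:,1]/-c[:,2]],1)
E
python3 - <<'E'
from h import *
import pickle
print(read_state())
for n in ("side","top"):
    f=grab_frame(n); pickle.dump(f,open(n+".pkl","wb"))
    print(n,f["intrinsics"],f["origin"],f["rotation"],list(f), (f["z_map"]>0).mean())
    cv2.imwrite(f"pics/{n}0.png",f["image"][...,::-1])
E
```

```text
pics
{'time': 0.0, 'joints': array([-1.29232770e+00,  3.79431872e-01,  1.73479526e+00, -1.99724516e-05,
        1.02846566e+00, -3.32832691e-02]), 'joint_vel': array([-0.00146689,  0.00173949, -0.0001488 , -0.00109165, -0.00171475,
       -0.00028256]), 'effort': array([-2.42148446e-03, -7.63718390e+01, -4.34372091e+01,  6.50807843e-02,
        4.25115286e-02, -6.91521404e-05]), 'position': array([ 0.2146024 , -0.66588129,  0.22126477]), 'tool_rot': array([ 9.87874972e-01,  1.55250560e-01, -7.57516731e-05, -5.44893065e-04]), 'ft_force': array([0.10766226, 0.4306489 , 0.53001223]), 'wrist_torque': array([ 0.01294896, -0.02458126, -0.01622272]), 'grip_force': 0.0, 'grip_width': 1.0009052810697319}
side [[523.88978665   0.         326.8305542 ]
 [  0.         523.88978665 235.01423695]
 [  0.           0.           1.        ]] [-8.06575449e-04  1.13229461e+00  1.06461551e+00] [-0.1017031   0.44257341  0.87015159 -0.19136735] ['image', 'z_map', 'intrinsics', 'origin', 'rotation'] 0.9824283854166667
top [[501.10692955   0.         322.64306729]
 [  0.         501.10692955 238.65358767]
 [  0.           0.           1.        ]] [0.28762773 0.05333583 1.49738718] [-0.06656462  0.06260765  0.70697033 -0.70131476] ['image', 'z_map', 'intrinsics', 'origin', 'rotation'] 0.9959602864583333
```

```bash
python3 - <<'E'
s=open('h.py').read()
s=s.replace('np.array(f["rotation"])','R(f["rotation"])').replace("import numpy as np, cv2","import numpy as np, cv2\nfrom scipy.spatial.transform import Rotation\nR=lambda q: Rotation.from_quat(q).as_matrix()")
open('h.py','w').write(s)
E
echo ok
```

```text
ok
```

View pics/top0.png

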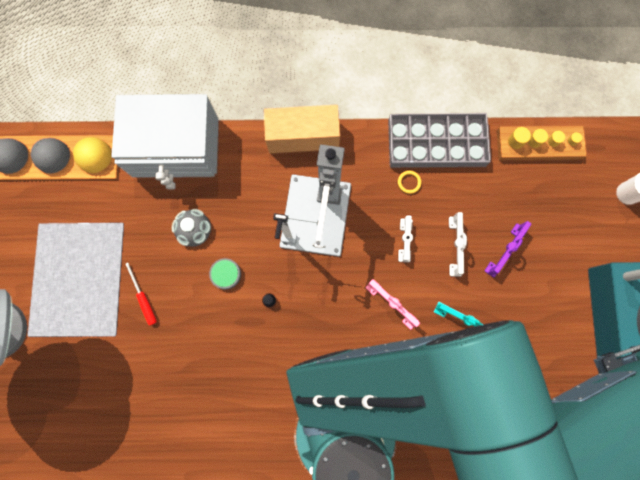

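View pics/side0.png

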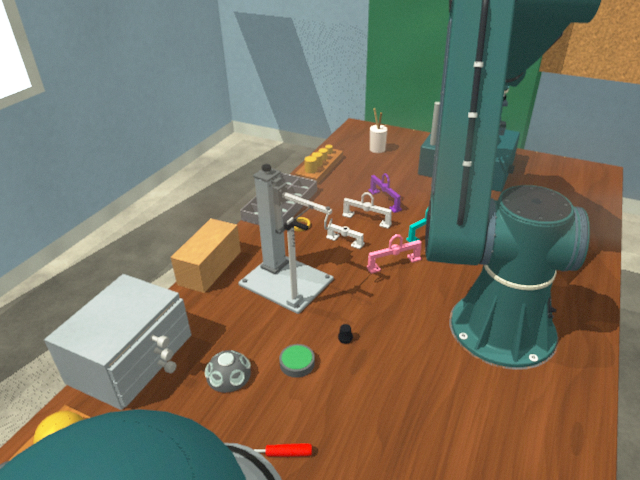

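```bash
python3 - <<'E'
from h import *
import pickle
f=pickle.load(open("top.pkl","rb")); P=cloud(f); im=f["image"]
hsv=cv2.cvtColor(im,cv2.COLOR_RGB2HSV)
def box(m,n):
    p=P[m]; r=cv2.minAreaRect((p[:,:2]*1000).astype(np.float32)); print(n,len(p),np.round(r[0],1),np.round(r[1],1),round(r[2],1),'z',np.round(np.percentile(p[:,2],[0,10,50,90,100]),3))
    return p
u0=np.zeros((480,640),bool)
def roi(a,b,c,d):
    m=u0.copy(); m[c:d,a:b]=1; return m
w=(hsv[...,1]<60)&(hsv[...,2]>120)
b=box(roi(440,475,205,285)&w,"big"); 
for t in (0.04,0.055,0.09): box(roi(435,480,200,290)&(P[...,2]>t),f"big>{t}")
for z in (0.02,0.04):
  s=box(roi(392,420,205,270)&(P[...,2]>z),"small")
S=roi(265,365,130,265)
box(S&(P[...,2]>0.008)&(P[...,2]<.02),"plate")
box(S&(P[...,2]>0.26)&(P[...,2]<.32),"arm+ptr+strip")
box(S&(P[...,2]>0.34),"col")
box(roi(265,290,205,245)&(P[...,2]>0.2),"marker")
a=S&(P[...,2]>0.25)&(P[...,2]<.33)
v,u=np.nonzero(a)
for i in range(0,len(u),25): print(u[i],v[i],np.round(P[v[i],u[i]],3),im[v[i],u[i]])
c=cv2.resize(im[120:300,260:500],None,fx=3.3,fy=3.3,interpolation=cv2.INTER_CUBIC)
cv2.imwrite("pics/crop1.png",c[...,::-1])
E
```

```text
big 656 [ 545.2 -347.7] [ 54.8 193.7] 88.0 z [-0.008  0.004  0.062  0.073  0.119]
big>0.04 450 [ 409.4 -189.1] [137.3 525. ] 41.3 z [0.041 0.057 0.066 0.105 1.497]
big>0.055 414 [ 409.2 -189.1] [136.  525.1] 41.2 z [0.055 0.06  0.066 0.107 1.497]
big>0.09 61 [ 410.  -152.8] [ 35.5 478. ] 34.9 z [0.093 0.101 0.111 1.497 1.497]
small 285 [ 435.8 -100.2] [ 77.  419.7] 54.4 z [0.02  0.041 0.05  0.056 1.497]
small 259 [435.6 -98.8] [ 74.3 417.9] 54.3 z [0.04  0.046 0.051 0.056 1.497]
plate 3260 [684.5  85. ] [401.7 303.6] 0.4 z [0.008 0.01  0.014 0.018 0.02 ]
arm+ptr+strip 729 [602.3 102.1] [138.2 207.6] 78.1 z [0.26  0.291 0.301 0.307 0.32 ]
col 614 [510.9  60.1] [ 60.8 442.6] 83.9 z [0.34  0.345 0.349 0.376 1.497]
marker 231 [428.5 124.2] [311.6  48.8] 17.8 z [0.201 0.244 0.301 0.305 1.497]
318 167 [0.684 0.069 0.322] [126  98  90]
334 170 [0.676 0.03  0.32 ] [112 113 110]
335 172 [0.677 0.027 0.303] [107 108 110]
335 174 [0.665 0.028 0.324] [89 92 89]
320 176 [0.66  0.064 0.324] [151 147 142]
324 177 [0.659 0.055 0.319] [129 128 125]
328 178 [0.657 0.045 0.318] [114 115 113]
332 179 [0
[... 441 characters left out ...]
254]
324 214 [0.571 0.055 0.3  ] [253 252 250]
278 216 [0.565 0.167 0.308] [250 248 244]
281 217 [0.564 0.161 0.3  ] [237 232 227]
285 218 [0.562 0.151 0.296] [144 138 135]
285 219 [0.559 0.151 0.301] [77 74 75]
286 220 [0.557 0.149 0.298] [70 68 69]
285 221 [0.557 0.152 0.288] [57 57 55]
313 222 [0.552 0.083 0.294] [208 211 208]
280 224 [0.546 0.163 0.301] [58 58 60]
318 226 [0.54  0.07  0.305] [255 254 254]
322 228 [0.536 0.061 0.298] [250 249 247]
279 231 [0.529 0.166 0.299] [55 51 52]
318 233 [0.523 0.07  0.301] [255 255 254]
275 236 [0.515 0.174 0.309] [90 65 60]
279 238 [0.511 0.165 0.303] [104  64  47]
319 242 [0.5   0.068 0.308] [174 173 169]
319 245 [0.494 0.068 0.299] [236 233 227]
```

View pics/crop1.png

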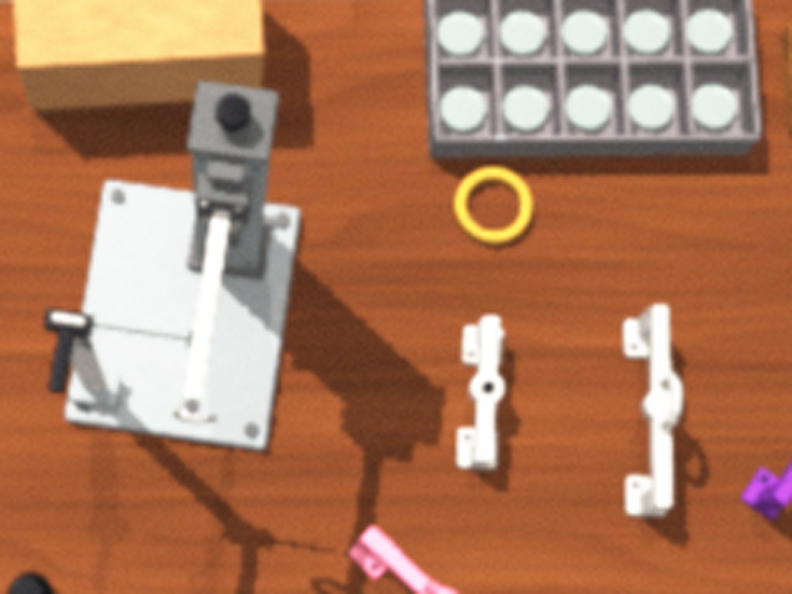

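```bash
cat >> h.py <<'E'
def ray(f,uv,z):
    K=np.array(f["intrinsics"]); uv=np.atleast_2d(uv).astype(float)
    d=np.stack([(uv[:,0]-K[0,2])/K[0,0],-(uv[:,1]-K[1,2])/K[1,1],-np.ones(len(uv))],1)@R(f["rotation"]).T
    o=np.array(f["origin"]); return o+d*((z-o[2])/d[:,2])[:,None]
def line(p):
    c=p.mean(0); vx=np.linalg.svd(p-c)[2][0]; vx=vx*np.sign(vx[0]); return c,np.degrees(np.arctan2(vx[1],vx[0]))
E
python3 - <<'E'
from h import *
import pickle
f=pickle.load(open("top.pkl","rb")); P=cloud(f); im=f["image"]; Z=f["z_map"]
hsv=cv2.cvtColor(im,cv2.COLOR_RGB2HSV)
w=(hsv[...,1]<60)&(hsv[...,2]>110)&(Z>0)
def roi(a,b,c,d):
    m=np.zeros((480,640),bool); m[c:d,a:b]=1; return m
W=roi(440,475,205,285)&w
v,u=np.nonzero(W&(P[...,2]>.048)&(P[...,2]<.08)); p=ray(f,np.c_[u,v],.066)[:,:2]
x0,x1=p[:,0].min(),p[:,0].max(); c,yaw=line(p[abs(p[:,0]-(x0+x1)/2)>.03]); print("bar",c,yaw,x0,x1)
# right edge of bar per row -> y
q=P[W&(P[...,2]>.095)]; print("loop top pts",q.mean(0),q.min(0),q.max(0))
q=P[W&(P[...,2]<.02)&(P[...,2]>0)]; print("feet",[q[q[:,0]<.54].mean(0),q[q[:,0]>.54].mean(0)])
# row-wise extent
for r in range(212,280,4):
    uu=np.nonzero(W[r])[0]; print(r,uu.min(),uu.max(),np.round(P[r,uu,2],3)[::3])
# scale plate corners
pl=(roi(270,365,170,262)&w&(P[...,2]>.004)&(P[...,2]<.024)).astype(np.uint8)
cs,_=cv2.findContours(pl,0,2); c=max(cs,key=cv2.contourArea); h=cv2.convexHull(c)
ap=cv2.approxPolyDP(h,4,True)[:,0]; print("plate corners",ap.tolist()); pc=ray(f,ap,.014); print(np.round(pc,4))
hp=ray(f,h[:,0],.014)[:,:2].astype(np.float32)*1000; print(cv2.minAreaRect(hp))
a=roi(300,340,190,250)&w&(P[...,2]>.27)&(P[...,2]<.33)
v,u=np.nonzero(a); p=ray(f,np.c_[u,v],.301)[:,:2]; k=p[:,0]>0.505; c,y=line(p[k]); print("arm",c,y,p[:,0].min())
E
```

```text
bar [ 0.5365087  -0.33518067] -2.6162750793116225 0.44901013601378126 0.6284341886842462
loop top pts [ 0.5366898  -0.33644492  0.10863687] [ 0.515664   -0.34151215  0.09511942] [ 0.55870503 -0.33254147  0.11914737]
feet [array([ 0.47221489, -0.33318701,  0.00710084]), array([ 0.60520765, -0.33696062,  0.00707818])]
212 458 461 [0.067 0.064]
216 454 462 [0.029 0.06  0.064]
220 449 462 [0.005 0.006 0.033 0.065 0.064]
224 449 462 [ 0.006 -0.001  0.002  0.068  0.07 ]
228 451 462 [ 0.    -0.002  0.065  0.062]
232 457 463 [ 0.057  0.066 -0.003]
236 457 466 [0.059 0.076 0.109 0.001]
240 456 466 [0.066 0.071 0.071 0.115]
244 455 466 [0.059 0.067 0.063 0.114]
248 457 464 [0.06  0.076 0.102]
252 457 463 [0.06  0.072 0.003]
256 457 463 [ 0.054  0.06  -0.003]
260 457 463 [0.051 0.069 0.002]
264 450 463 [0.01  0.007 0.005 0.066 0.069]
268 450 463 [0.004 0.009 0.044 0.07  0.069]
272 450 463 [0.012 0.005 0.031 0.075 0.064]Traceback (most recent call last):
  File "<stdin>", line 16, in <module>
    return umr_minimum(a, axis, None, out, keepdims, initial, where)
ValueError: zero-size array to reduction operation minimum which has no identity
```

```bash
python3 - <<'E'
from h import *
import pickle
f=pickle.load(open("top.pkl","rb")); P=cloud(f); im=f["image"]; Z=f["z_map"]
hsv=cv2.cvtColor(im,cv2.COLOR_RGB2HSV)
w=(hsv[...,1]<60)&(hsv[...,2]>110)&(Z>0)
def roi(a,b,c,d):
    m=np.zeros((480,640),bool); m[c:d,a:b]=1; return m
pl=(roi(270,365,170,262)&w&(P[...,2]>.004)&(P[...,2]<.024)).astype(np.uint8)
cs,_=cv2.findContours(pl,0,2); c=max(cs,key=cv2.contourArea); h=cv2.convexHull(c)
ap=cv2.approxPolyDP(h,4,True)[:,0]; print("plate corners",ap.tolist()); pc=ray(f,ap,.014); print(np.round(pc,4))
hp=ray(f,h[:,0],.014)[:,:2].astype(np.float32)*1000; print(cv2.minAreaRect(hp))
a=roi(300,340,190,250)&w&(P[...,2]>.27)&(P[...,2]<.33)
v,u=np.nonzero(a); p=ray(f,np.c_[u,v],.301)[:,:2]; k=p[:,0]>0.51; c,y=line(p[k]); print("arm",c,y,p[:,0].min(),p[k].max(0))
# side view of hook
g=pickle.load(open("side.pkl","rb")); Q=cloud(g); gi=g["image"]
hs=cv2.cvtColor(gi,cv2.COLOR_RGB2HSV); d=(g["z_map"]>0)
m=d&(Q[...,2]>.2)&(Q[...,2]<.32)&(abs(Q[...,0]-.5)<.04)&(Q[...,1]>0)&(Q[...,1]<.12)
v,u=np.nonzero(m); print(len(u), u.min(),u.max(),v.min(),v.max())
c=cv2.resize(gi[175:315,230:390],None,fx=4,fy=4,interpolation=cv2.INTER_CUBIC)
cv2.imwrite("pics/crop2.png",c[...,::-1])
E
```

```text
plate corners [[350, 184], [339, 255], [280, 246], [288, 219], [340, 182]]
[[ 0.7321 -0.0247  0.014 ]
 [ 0.5119  0.0121  0.014 ]
 [ 0.5408  0.1889  0.014 ]
 [ 0.6236  0.1653  0.014 ]
 [ 0.7387  0.006   0.014 ]]
((636.357666015625, 82.79562377929688), (186.00051879882812, 230.64877319335938), 81.38609313964844)
arm [0.56847793 0.06348123] -11.591663994493892 0.48851762929635595 [0.63128747 0.11425603]
169 314 331 204 229
```

View pics/crop2.png

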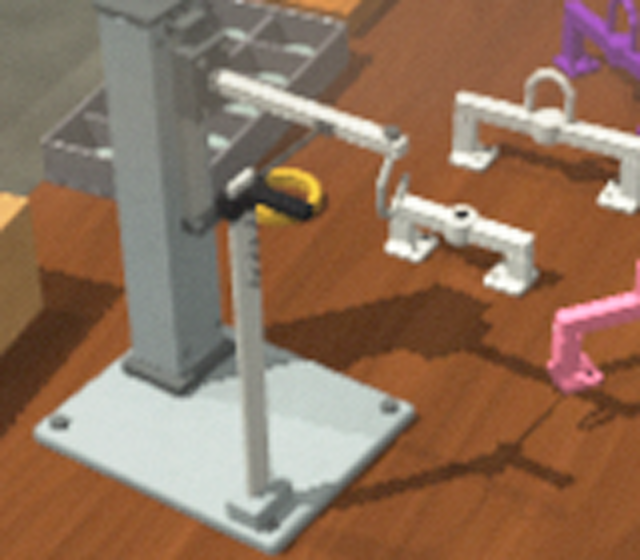

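```bash
python3 -m creep '[{"translation":[34.4,-23.6,0],"delta_rot":[0,0,0]},{"translation":[34.4,-23.6,0],"delta_rot":[0,0,0]},{"translation":[34.4,-23.6,0],"delta_rot":[0,0,0]},{"translation":[34.4,-23.6,0],"delta_rot":[0,0,0]},{"translation":[34.4,-23.6,0],"delta_rot":[0,0,0]},{"translation":[34.4,-23.6,0],"delta_rot":[0,0,0]},{"translation":[34.4,-23.6,0],"delta_rot":[0,0,0]},{"translation":[34.4,-23.6,0],"delta_rot":[0,0,0]},{"translation":[34.4,-23.6,0],"delta_rot":[0,0,0]},{"translation":[34.4,-23.6,0],"delta_rot":[0,0,0]}]'
python3 -m creep '[{"translation":[0,0,0],"delta_rot":[0,0,10]},{"translation":[0,0,0],"delta_rot":[0,0,10]},{"translation":[0,0,0],"delta_rot":[0,0,0]}]'
python3 - <<'E'
from h import *
import pickle
s=read_state(); print(s["position"],Rotation.from_quat(s["tool_rot"]).as_matrix().round(4))
f=grab_frame("wrist"); pickle.dump(f,open("w1.pkl","wb")); print(f["origin"],R(f["rotation"]).round(3))
cv2.imwrite("pics/w1.png",f["image"][...,::-1])
E
```

```text
time: 1.35
position: [0.4703, -0.3348, 0.2218]
tool_rot: [0.988, 0.155, -0.0, -0.0]
ft_force: [-0.0, -0.4, 0.1]
grip_width: 1.001
grip_force: 0.0
time: 1.72
position: [0.4697, -0.3359, 0.2217]
tool_rot: [1.0, -0.018, -0.0, -0.0]
ft_force: [0.2, -0.1, -0.2]
grip_width: 1.003
grip_force: 0.0
[ 0.46966093 -0.33592287  0.22171734] [[ 9.993e-01 -3.610e-02 -3.000e-04]
 [-3.610e-02 -9.993e-01  3.000e-04]
 [-4.000e-04 -3.000e-04 -1.000e+00]]
[ 0.55077721 -0.33885797  0.38530573] [[-0.035  0.958  0.285]
 [-0.999 -0.034 -0.009]
 [ 0.001 -0.285  0.958]]
```

View pics/w1.png

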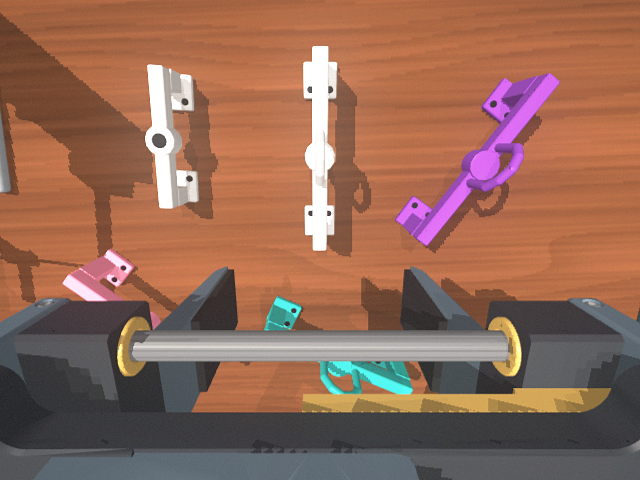

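```bash
python3 - <<'E'
from h import *
import pickle
f=pickle.load(open("w1.pkl","rb")); P=cloud(f); im=f["image"]; Z=f["z_map"]
hsv=cv2.cvtColor(im,cv2.COLOR_RGB2HSV)
w=(hsv[...,1]<60)&(hsv[...,2]>110)&(Z>0)
m=np.zeros((480,640),bool); m[40:255,290:350]=1
v,u=np.nonzero(m&w&(P[...,2]>.055)&(P[...,2]<.075)); p=ray(f,np.c_[u,v],.066)[:,:2]
x0,x1=p[:,0].min(),p[:,0].max(); mid=(x0+x1)/2; c,yaw=line(p[abs(p[:,0]-mid)>.03])
print("bar",c,yaw,x0,x1,mid); 
k=abs(p[:,0]-.47)<.012; print("y near grip",p[k].min(0),p[k].max(0))
q=P[m&w&(P[...,2]>.1)]; print("loop",q.mean(0),q.min(0),q.max(0))
t=(abs(hsv[...,0].astype(int)-88)<8)&(hsv[...,1]>120)&(Z>0); q=P[t]; print("turq",np.percentile(q,[1,50,99],axis=0).round(3))
E
```

```text
bar [ 0.54900542 -0.33963651] -2.126712066556203 0.45022850513237356 0.6286151118854931 0.5394218085089333
y near grip [ 0.45840798 -0.34371927] [ 0.48186683 -0.32959378]
loop [ 0.54010959 -0.3393273   0.11065855] [ 0.51793947 -0.34359394  0.10009459] [ 0.56134214 -0.335002    0.1183792 ]
turq [[ 0.274 -0.434  0.007]
 [ 0.312 -0.367  0.065]
 [ 0.368 -0.275  0.113]]
```

```bash
python3 -m creep '[{"translation":[0,0,25],"delta_rot":[0,0,0]},{"translation":[0,0,35],"delta_rot":[0,0,0]},{"translation":[0,0,35],"delta_rot":[0,0,0]},{"translation":[0,0.7,35],"delta_rot":[0,0,0]},{"translation":[0,0,30],"delta_rot":[0,0,0]},{"translation":[0,0,15.5],"delta_rot":[0,0,0]},{"translation":[0,0,0],"delta_rot":[0,0,0]}]' 50
python3 -m creep '[{"translation":[0,0,0],"delta_rot":[0,0,0]},{"translation":[0,0,0],"delta_rot":[0,0,0]},{"translation":[0,0,0],"delta_rot":[0,0,0]},{"translation":[0,0,0],"delta_rot":[0,0,0]},{"translation":[0,0,0],"delta_rot":[0,0,0]},{"translation":[0,0,0],"delta_rot":[0,0,0]}]' 0 60
```

```text
time: 2.65
position: [0.4693, -0.3366, 0.0459]
tool_rot: [1.0, -0.018, -0.001, -0.0]
ft_force: [-0.0, -0.4, 0.5]
grip_width: 0.498
grip_force: 0.0
time: 3.4
position: [0.4699, -0.3369, 0.0469]
tool_rot: [1.0, -0.019, 0.0, 0.0]
ft_force: [-1.4, 1.1, 7.3]
grip_width: 0.146
grip_force: 60.0
```

```bash
python3 -m creep '[{"translation":[0,0,-4],"delta_rot":[0,0,0]},{"translation":[0,0,-10],"delta_rot":[0,0,0]},{"translation":[0,0,-20],"delta_rot":[0,0,0]},{"translation":[0,0,-30],"delta_rot":[0,0,0]},{"translation":[0,0,-30],"delta_rot":[0,0,0]},{"translation":[0,0,-30],"delta_rot":[0,0,0]},{"translation":[0,0,-25],"delta_rot":[0,0,0]},{"translation":[0,0,-10],"delta_rot":[0,0,0]},{"translation":[0,0,0],"delta_rot":[0,0,0]},{"translation":[0,0,0],"delta_rot":[0,0,0]}]'
python3 - <<'E'
from h import *
s=read_state(); print(s["position"],s["ft_force"],s["wrist_torque"],R(s["tool_rot"]).round(4))
f=grab_frame("wrist"); P=cloud(f); im=f["image"]; Z=f["z_map"]
hsv=cv2.cvtColor(im,cv2.COLOR_RGB2HSV)
w=(hsv[...,1]<60)&(hsv[...,2]>110)&(Z>0)
b=w&(P[...,2]>.19)&(abs(P[...,1]+.338)<.03); q=P[b]
l=q[q[:,2]>.25]; print("loop",np.percentile(l,[2,50,98],axis=0).round(4))
k=q[(q[:,2]<.25)&(abs(q[:,0]-.54)>.03)&(q[:,0]>.49)]
print("bar slope",np.polyfit(k[:,0],k[:,2],1)," y:",np.polyfit(k[:,0],k[:,1],1),np.percentile(k,[1,50,99],axis=0).round(4))
E
```

```text
time: 4.65
position: [0.4692, -0.3364, 0.2045]
tool_rot: [1.0, -0.019, -0.001, -0.0]
ft_force: [0.7, 0.6, -5.2]
grip_width: 0.154
grip_force: 60.0
[ 0.46924594 -0.33643542  0.20452451] [ 0.70222021  0.568797   -5.22731726] [-0.00138022  0.33994027  0.01330806] [[ 9.993e-01 -3.720e-02 -1.100e-03]
 [-3.720e-02 -9.993e-01  8.000e-04]
 [-1.100e-03 -8.000e-04 -1.000e+00]]
loop [[ 0.4972 -0.346   0.2567]
 [ 0.5331 -0.3392  0.2715]
 [ 0.5593 -0.3318  0.2941]]
bar slope [-0.00357208  0.22590269]  y: [-0.03615447 -0.31955639] [[ 0.4908 -0.3476  0.2218]
 [ 0.5806 -0.34    0.2239]
 [ 0.6001 -0.3313  0.2256]]
```

```bash
python3 -m creep '[{"translation":[-4.9,-15,0],"delta_rot":[0,0,0]},{"translation":[-4.9,-30,0],"delta_rot":[0,0,0]},{"translation":[-4.9,-40,0],"delta_rot":[0,0,0]},{"translation":[-4.9,-40,0],"delta_rot":[0,0,0]},{"translation":[-4.9,-40,0],"delta_rot":[0,0,0]},{"translation":[-4.9,-40,0],"delta_rot":[0,0,0]},{"translation":[-4.9,-40,0],"delta_rot":[0,0,0]},{"translation":[-4.9,-40,0],"delta_rot":[0,0,0]},{"translation":[-4.9,-35,0],"delta_rot":[0,0,0]},{"translation":[-4.9,-24,0],"delta_rot":[0,0,0]}]'
python3 -m creep '[{"translation":[0,0,0],"delta_rot":[0,0,3.5]},{"translation":[0,0,0],"delta_rot":[0,0,3]},{"translation":[0,0,0],"delta_rot":[0,0,0]}]'
python3 - <<'E'
from h import *
import pickle
s=read_state(); print(s["position"],s["ft_force"],R(s["tool_rot"]).round(4))
for n in("side","top","wrist"):
    f=grab_frame(n); pickle.dump(f,open(n+"2.pkl","wb"))
    im=f["image"]; cv2.imwrite(f"pics/{n}2.png",im[...,::-1])
    if n!="wrist": print(n,proj(f,[[.498,.07,.245],[.498,.07,.301],s["position"]+[.0696,-.0105,.0655]]).round(1).tolist())
a=pickle.load(open("side2.pkl","rb"))["image"][130:280,250:410]; b=pickle.load(open("top2.pkl","rb"))["image"][150:300,240:400]
cv2.imwrite("pics/m2.png",np.hstack([cv2.resize(x,(400,375),interpolation=cv2.INTER_CUBIC) for x in(a,b)])[...,::-1])
E
```

```text
time: 5.95
position: [0.4324, 0.0105, 0.205]
tool_rot: [1.0, -0.018, -0.0, -0.0]
ft_force: [-0.1, 0.5, -4.0]
grip_width: 0.148
grip_force: 60.0
time: 6.32
position: [0.4328, 0.0092, 0.205]
tool_rot: [0.997, -0.075, -0.0, -0.0]
ft_force: [0.3, 0.6, -4.5]
grip_width: 0.151
grip_force: 60.0
[0.43279228 0.00919303 0.20501566] [ 0.27398975  0.5997718  -4.47778215] [[ 9.888e-01 -1.495e-01 -8.000e-04]
 [-1.495e-01 -9.888e-01  2.000e-04]
 [-9.000e-04 -1.000e-04 -1.000e+00]]
side [[328.2, 225.4], [328.1, 208.2], [337.4, 204.3]]
top [[318.6, 247.0], [318.2, 243.1], [347.1, 243.3]]
```

View pics/m2.png

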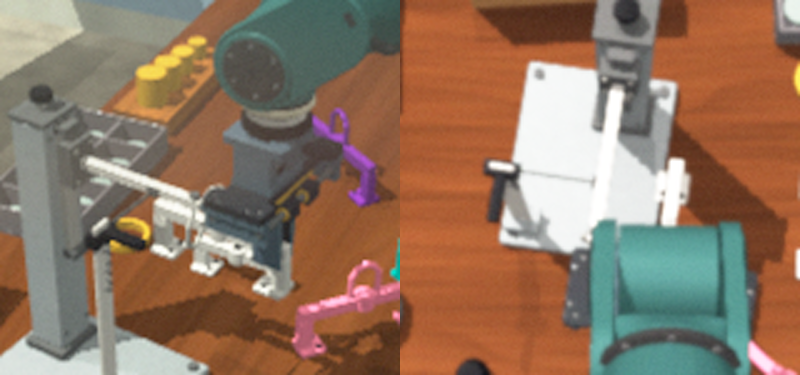

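```bash
python3 - <<'E'
from h import *
import pickle
c,s=np.cos(np.radians(-8.6)),np.sin(np.radians(-8.6)); A=np.array([[c,-s,0],[s,c,0],[0,0,1]]); O=np.array([.498,.0705,.245])
pts=np.array([[0,-17,16],[0,9,20],[0,0,-12],[-6,-6,56],[-6,6,56],[50,80,50],[0,0,0]])/1000@A.T+O
for n in("side","wrist2"):
    f=pickle.load(open(n+".pkl","rb")); print(n,proj(f,pts).round(1).tolist())
f=pickle.load(open("wrist2.pkl","rb")); P=cloud(f); im=f["image"]
L=(P-O)@A; np.save("L.npy",L)
hsv=cv2.cvtColor(im,cv2.COLOR_RGB2HSV); w=(hsv[...,1]<60)&(hsv[...,2]>90)&(f["z_map"]>0)
m=w&(abs(L[...,2]-.056)<.008)&(abs(L[...,1])<.03)&(L[...,0]>-.03)&(L[...,0]<.12); q=L[m]; print("arm",len(q),np.percentile(q,[1,50,99],axis=0).round(4), np.polyfit(q[:,0],q[:,1],1))
m=w&(abs(L[...,2]-.025)<.01)&(L[...,1]<-.04)&(L[...,1]>-.1)&(abs(L[...,0]-.01)<.05); q=L[m]; print("loop",len(q),np.percentile(q,[1,50,99],axis=0).round(4))
E
```

```text
side [[331.5, 217.7], [326.2, 221.0], [328.1, 229.0], [331.1, 207.9], [328.6, 210.0], [295.2, 218.5], [328.1, 225.5]]
wrist2 [[154.4, 226.4], [65.9, 229.2], [144.5, 210.0], [22.8, 296.3], [-32.2, 296.2], [-482.7, 9.2], [128.6, 216.1]]
arm 6828 [[-0.027  -0.0288  0.0481]
 [ 0.0033 -0.0054  0.0507]
 [ 0.0339 -0.0014  0.0574]] [ 0.25710642 -0.00839529]
loop 3263 [[-0.0041 -0.0744  0.0154]
 [ 0.0171 -0.0706  0.0255]
 [ 0.0337 -0.0666  0.0302]]
```

View pics/wrist2.png

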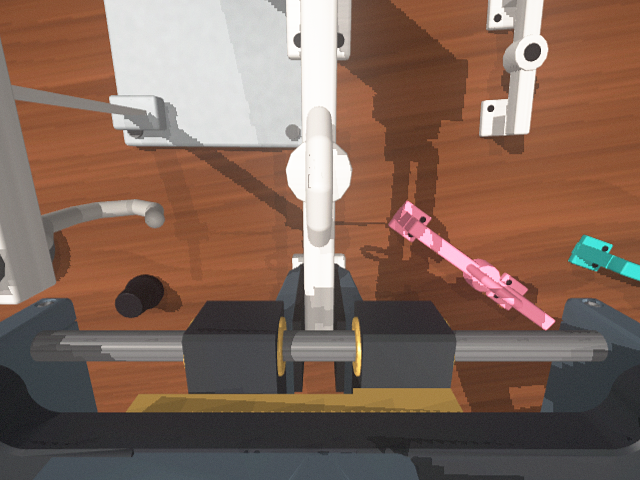

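```bash
python3 - <<'E'
import numpy as np
L=np.load("L.npy")
print(np.median(L[208:220,150:160].reshape(-1,3),0), [L[212,u].round(4).tolist() for u in (70,90,110,130,140)])
print(L[165:200,316:322].reshape(-1,3).max(0), np.median(L[270:300,2:15].reshape(-1,3),0))
E
python3 -m creep '[{"translation":[-1,-5,0],"delta_rot":[0,0,0]},{"translation":[-2,-8,0],"delta_rot":[0,0,0]},{"translation":[-2,-8,0],"delta_rot":[0,0,0]},{"translation":[-2,-6,0],"delta_rot":[0,0,0]},{"translation":[-2,-5,0],"delta_rot":[0,0,0]},{"translation":[0,0,0],"delta_rot":[0,0,0]}]'
```

```text
[ 0.00414266 -0.01721154  0.01533428] [[0.0041, 0.0117, 0.0131], [0.0026, 0.0103, 0.0055], [0.0016, 0.0064, 0.0004], [0.0006, 0.0019, -0.0047], [0.0013, -0.0038, -0.0012]]
[ 0.02037269 -0.06980951  0.03111386] [-0.00290527 -0.00425827  0.05667221]
time: 7.22
position: [0.4294, 0.0421, 0.2054]
tool_rot: [0.997, -0.075, -0.0, 0.0]
ft_force: [-1.1, 0.1, -5.3]
grip_width: 0.152
grip_force: 60.0
```

```bash
python3 -m creep '[{"translation":[-1,-4,0],"delta_rot":[0,0,0]},{"translation":[-1,-5,0],"delta_rot":[0,0,0]},{"translation":[-1,-5,0],"delta_rot":[0,0,0]},{"translation":[0,-5,0],"delta_rot":[0,0,0]},{"translation":[0,-5,0],"delta_rot":[0,0,0]},{"translation":[0,-5,0],"delta_rot":[0,0,0]},{"translation":[0,-5,0],"delta_rot":[0,0,0]},{"translation":[0,-4.5,0],"delta_rot":[0,0,0]},{"translation":[0,0,0],"delta_rot":[0,0,0]},{"translation":[0,0,0],"delta_rot":[0,0,0]}]'
python3 - <<'E'
from h import *
import pickle
s=read_state(); print(s["position"],s["ft_force"])
c,t=np.cos(np.radians(-8.6)),np.sin(np.radians(-8.6)); A=np.array([[c,-t,0],[t,c,0],[0,0,1]]); O=np.array([.498,.0705,.245])
print("loop in scale",(s["position"]-O)@A*1000+[70.4,0,65.5])
f=grab_frame("wrist"); im=f["image"]; g=grab_frame("side")["image"][130:280,250:410]
cv2.imwrite("pics/m3.png",np.hstack([cv2.resize(im[0:375,120:520],(400,375)),cv2.resize(g,(400,375),interpolation=cv2.INTER_CUBIC)])[...,::-1])
E
```

```text
time: 8.48
position: [0.4323, 0.0803, 0.2054]
tool_rot: [0.997, -0.075, -0.0, 0.0]
ft_force: [-0.1, -0.6, -5.5]
grip_width: 0.154
grip_force: 60.0
[0.43226374 0.08026024 0.20541741] [-0.06620929 -0.63038967 -5.4690461 ]
loop in scale [ 3.94334953 -0.17939856 25.91741227]
```

View pics/m3.png

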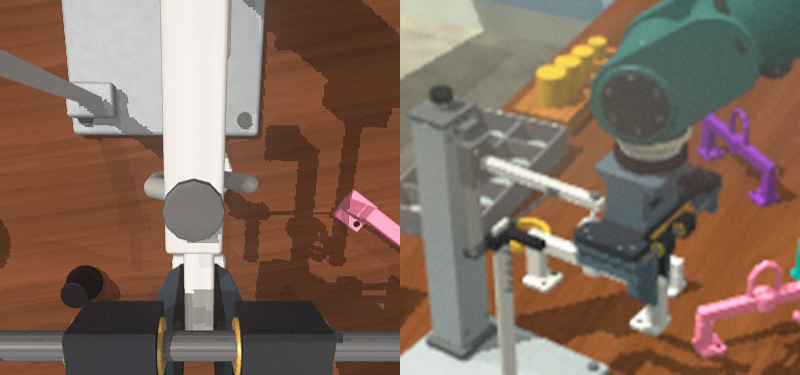

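```bash
python3 -m creep '[{"translation":[0,0,2.2],"delta_rot":[0,0,0]},{"translation":[0,0,2.2],"delta_rot":[0,0,0]},{"translation":[0,0,2.2],"delta_rot":[0,0,0]},{"translation":[0,0,2.2],"delta_rot":[0,0,0]},{"translation":[0,0,2.2],"delta_rot":[0,0,0]},{"translation":[0,0,2.2],"delta_rot":[0,0,0]},{"translation":[0,0,2.2],"delta_rot":[0,0,0]},{"translation":[0,0,2.2],"delta_rot":[0,0,0]},{"translation":[0,0,2.2],"delta_rot":[0,0,0]},{"translation":[0,0,2.2],"delta_rot":[0,0,0]}]'
python3 -m creep '[{"translation":[0,0,1.5],"delta_rot":[0,0,0]},{"translation":[0,0,1.5],"delta_rot":[0,0,0]},{"translation":[0,0,1.5],"delta_rot":[0,0,0]},{"translation":[0,0,1.5],"delta_rot":[0,0,0]},{"translation":[0,0,1.5],"delta_rot":[0,0,0]},{"translation":[0,0,1.5],"delta_rot":[0,0,0]},{"translation":[0,0,1.5],"delta_rot":[0,0,0]},{"translation":[0,0,1.5],"delta_rot":[0,0,0]},{"translation":[0,0,1.5],"delta_rot":[0,0,0]},{"translation":[0,0,1.5],"delta_rot":[0,0,0]}]'
```

```text
time: 9.82
position: [0.4323, 0.0803, 0.1833]
tool_rot: [0.997, -0.075, 0.0, -0.0]
ft_force: [0.4, -0.4, -4.9]
grip_width: 0.147
grip_force: 60.0
time: 11.08
position: [0.4323, 0.0803, 0.1684]
tool_rot: [0.997, -0.075, 0.0, -0.0]
ft_force: [0.0, 0.3, -3.4]
grip_width: 0.15
grip_force: 60.0
```

```bash
python3 -m creep '[{"translation":[0,0,2],"delta_rot":[0,0,0]},{"translation":[0,0,2],"delta_rot":[0,0,0]},{"translation":[0,0,2],"delta_rot":[0,0,0]},{"translation":[0,0,2],"delta_rot":[0,0,0]},{"translation":[0,0,2],"delta_rot":[0,0,0]},{"translation":[0,0,2],"delta_rot":[0,0,0]},{"translation":[0,0,2],"delta_rot":[0,0,0]},{"translation":[0,0,2],"delta_rot":[0,0,0]},{"translation":[0,0,2],"delta_rot":[0,0,0]},{"translation":[0,0,2],"delta_rot":[0,0,0]}]'
cat > chk.py <<'E'
from h import *
s=read_state(); print(s["time"],s["position"],s["ft_force"],s["wrist_torque"])
c,t=np.cos(np.radians(-8.6)),np.sin(np.radians(-8.6)); A=np.array([[c,-t,0],[t,c,0],[0,0,1]]); O=np.array([.498,.0705,.245])
f=grab_frame("wrist"); L=(cloud(f)-O)@A*1000; d=f["z_map"]>0
m=d&(abs(L[...,1])<4)&(L[...,0]>25)&(L[...,0]<80)&(L[...,2]>-50); a=np.median(L[m][:,2]); print("arm top",a,"-> hook down",56-a)
print("hand-implied loop z",(s["position"][2]-.245)*1000+65.5)
b=d&(abs(L[...,1])<5)&(L[...,0]<-12)&(L[...,0]>-45)&(L[...,2]<a-75)&(L[...,2]>a-140); q=L[b]
if len(q)>50: print("near bar top z",np.median(q[:,2]),"slope",np.polyfit(q[:,0],q[:,2],1)[0],len(q))
E
python3 chk.py
```

```text
time: 12.32
position: [0.4324, 0.0803, 0.1483]
tool_rot: [0.997, -0.075, 0.0, -0.0]
ft_force: [-0.4, -0.2, -2.5]
grip_width: 0.149
grip_force: 60.0
12.325 [0.43237467 0.08028155 0.14834317] [-0.35383901 -0.24803213 -2.5475768 ] [0.0460428  0.19917545 0.01005137]
arm top nan -> hook down nan
hand-implied loop z -31.156825896439486
  return _methods._mean(a, axis=axis, dtype=dtype,
  ret = ret.dtype.type(ret / rcount)
```

```bash
for i in 1 ; do python3 -m creep '[{"translation":[0,0,2],"delta_rot":[0,0,0]},{"translation":[0,0,2],"delta_rot":[0,0,0]},{"translation":[0,0,2],"delta_rot":[0,0,0]},{"translation":[0,0,2],"delta_rot":[0,0,0]},{"translation":[0,0,2],"delta_rot":[0,0,0]},{"translation":[0,0,2],"delta_rot":[0,0,0]},{"translation":[0,0,2],"delta_rot":[0,0,0]},{"translation":[0,0,2],"delta_rot":[0,0,0]},{"translation":[0,0,2],"delta_rot":[0,0,0]},{"translation":[0,0,2],"delta_rot":[0,0,0]}]'; done
python3 -m creep '[{"translation":[0,0,2],"delta_rot":[0,0,0]},{"translation":[0,0,2],"delta_rot":[0,0,0]},{"translation":[0,0,1.5],"delta_rot":[0,0,0]},{"translation":[0,0,1],"delta_rot":[0,0,0]},{"translation":[0,0,0],"delta_rot":[0,0,0]},{"translation":[0,0,0],"delta_rot":[0,0,0]}]'
python3 - <<'E'
from h import *
import pickle
F=[];T=[]
for n in ("side","top","side","top","side","side"):
    f=grab_frame(n)
    s=read_state(); F.append(s["ft_force"]);T.append(s["wrist_torque"]);
    pickle.dump(f,open(n+"3.pkl","wb"))
print(s["time"],s["position"],np.mean(F,0),np.mean(T,0),np.std(F,0)[2],np.std(T,0)[1])
f=pickle.load(open("side3.pkl","rb"));cv2.imwrite("pics/s3.png",cv2.resize(f["image"][160:340,240:440],None,fx=3.3,fy=3.3,interpolation=cv2.INTER_CUBIC)[...,::-1])
E
```

```text
time: 13.62
position: [0.4323, 0.0803, 0.1283]
tool_rot: [0.997, -0.075, 0.0, -0.0]
ft_force: [-0.8, 0.3, -1.3]
grip_width: 0.15
grip_force: 60.0
time: 14.38
position: [0.4323, 0.0803, 0.122]
tool_rot: [0.997, -0.075, 0.0, -0.0]
ft_force: [-0.5, 1.8, -0.5]
grip_width: 0.147
grip_force: 60.0
14.675 [0.4323506  0.08028399 0.12200282] [-0.17799587  1.04706677 -0.43144133] [0.19338722 0.05933994 0.07387309] 0.5856933991175027 0.02671829058337099
```

View pics/s3.png

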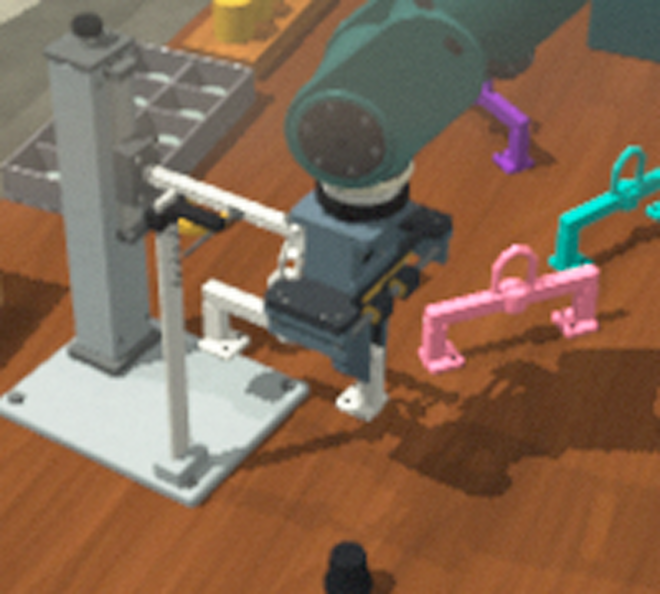

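```bash
python3 -m creep '[{"translation":[0,-0.5,1],"delta_rot":[0,0,0]},{"translation":[0,-0.5,1],"delta_rot":[0,0,0]},{"translation":[0,-0.5,1],"delta_rot":[0,0,0]},{"translation":[0,-0.5,1],"delta_rot":[0,0,0]},{"translation":[0,0,1],"delta_rot":[0,0,0]},{"translation":[0,0,1],"delta_rot":[0,0,0]},{"translation":[0,0,0],"delta_rot":[0,0,0]},{"translation":[0,0,0],"delta_rot":[0,0,0]}]'
cat > ft.py <<'E'
from h import *
F=[];T=[]
for n in range(16):
    grab_frame("side"); s=read_state(); F.append(s["ft_force"]);T.append(s["wrist_torque"])
print(s["time"],s["position"],np.mean(F,0).round(3),np.mean(T,0).round(3),"sem",(np.std(F,0)/4).round(2),(np.std(T,0)/4).round(3), "hand loop z",(s["position"][2]-.245)*1000+65.5)
E
python3 ft.py
```

```text
time: 15.68
position: [0.4325, 0.082, 0.1158]
tool_rot: [0.997, -0.076, -0.0, 0.0]
ft_force: [-0.1, -5.2, -0.2]
grip_width: 0.153
grip_force: 60.0
16.475 [0.4324784  0.08202987 0.11582441] [-0.636 -6.019 -0.299] [-0.662  0.064 -0.396] sem [0.13 0.13 0.08] [0.009 0.006 0.004] hand loop z -63.67559480223869
```

```bash
python3 -m creep '[{"translation":[0,0.8,0],"delta_rot":[0,0,0]},{"translation":[0,0.7,0],"delta_rot":[0,0,0]},{"translation":[0,0,0],"delta_rot":[0,0,0]},{"translation":[0,0,0],"delta_rot":[0,0,0]}]'; python3 ft.py
```

```text
time: 16.98
position: [0.4324, 0.0809, 0.116]
tool_rot: [0.997, -0.075, 0.0, -0.0]
ft_force: [-0.7, 4.6, -0.5]
grip_width: 0.148
grip_force: 60.0
17.775 [0.4323943  0.08080322 0.11593748] [-0.257  4.927 -0.147] [0.646 0.084 0.336] sem [0.08 0.11 0.14] [0.01  0.007 0.006] hand loop z -63.56251860972591
```

```bash
python3 -m creep '[{"translation":[0,-0.35,0],"delta_rot":[0,0,0]},{"translation":[0,-0.3,0],"delta_rot":[0,0,0]},{"translation":[0,0,0],"delta_rot":[0,0,0]},{"translation":[0,0,0],"delta_rot":[0,0,0]}]'; python3 ft.py
```

```text
time: 18.27
position: [0.4324, 0.0813, 0.1159]
tool_rot: [0.997, -0.075, -0.0, 0.0]
ft_force: [-1.2, 0.2, -0.1]
grip_width: 0.148
grip_force: 60.0
19.075 [0.43246482 0.0813982  0.11593477] [-0.583 -0.847  0.044] [-0.085  0.111 -0.066] sem [0.17 0.17 0.09] [0.009 0.007 0.011] hand loop z -63.56523415892653
```

```bash
cat > arm.py <<'E'
from h import *
import pickle
c,t=np.cos(np.radians(-8.6)),np.sin(np.radians(-8.6)); A=np.array([[c,-t,0],[t,c,0],[0,0,1]]); O=np.array([.498,.0705,.245])
def armz(f):
    L=(cloud(f)-O)@A*1000; hsv=cv2.cvtColor(f["image"],cv2.COLOR_RGB2HSV)
    m=(f["z_map"]>0)&(hsv[...,2]>200)&(hsv[...,1]<50)&(abs(L[...,1])<8)&(L[...,0]>60)&(L[...,0]<140)&(L[...,2]>-60)&(L[...,2]<75)
    return np.median(L[m][:,2]),m.sum()
if __name__=="__main__":
    for n in("top","top2","top3"): print(n,armz(pickle.load(open(n+".pkl","rb"))))
    print(armz(grab_frame("top")),armz(grab_frame("top")))
E
python3 arm.py
```

```text
top (np.float64(55.707650635644754), np.int64(157))
top2 (np.float64(55.705994665437906), np.int64(158))
top3 (np.float64(-3.4683668615361762), np.int64(147))
(np.float64(-8.34977637153489), np.int64(141)) (np.float64(-8.183589778276268), np.int64(142))
```

```bash
python3 -m creep '[{"translation":[0,0.05,1],"delta_rot":[0,0,0]},{"translation":[0,0.05,1],"delta_rot":[0,0,0]},{"translation":[0,0,0],"delta_rot":[0,0,0]},{"translation":[0,0,0],"delta_rot":[0,0,0]}]'; python3 ft.py; python3 arm.py | tail -1
```

```text
time: 19.68
position: [0.4325, 0.0813, 0.1139]
tool_rot: [0.997, -0.075, -0.0, -0.0]
ft_force: [-0.5, 0.2, -0.4]
grip_width: 0.153
grip_force: 60.0
20.475 [0.43246767 0.08131046 0.11393693] [-0.984 -0.368  0.295] [ 0.001  0.135 -0.023] sem [0.1 0.1 0.1] [0.007 0.006 0.005] hand loop z -65.56306872874313
(np.float64(-9.946358071505456), np.int64(144)) (np.float64(-10.714653544324548), np.int64(140))
```

```bash
python3 -m creep '[{"translation":[0,0,0],"delta_rot":[0,0,0]},{"translation":[0,0,0],"delta_rot":[0,0,0]},{"translation":[0,0,0],"delta_rot":[0,0,0]},{"translation":[0,0,0],"delta_rot":[0,0,0]}]' - 3; python3 ft.py; python3 -m creep '[{"translation":[0,0,0],"delta_rot":[0,0,0]},{"translation":[0,0,0],"delta_rot":[0,0,0]},{"translation":[0,0,0],"delta_rot":[0,0,0]},{"translation":[0,0,0],"delta_rot":[0,0,0]},{"translation":[0,0,0],"delta_rot":[0,0,0]},{"translation":[0,0,0],"delta_rot":[0,0,0]},{"translation":[0,0,0],"delta_rot":[0,0,0]},{"translation":[0,0,0],"delta_rot":[0,0,0]}]' 35; python3 ft.py;  python3 arm.py | tail -1
```

```text
time: 21.08
position: [0.4325, 0.0813, 0.1139]
tool_rot: [0.997, -0.075, 0.0, -0.0]
ft_force: [-0.2, -0.5, 0.9]
grip_width: 0.157
grip_force: 3.0
21.875 [0.43245786 0.08131069 0.11391464] [-0.776  0.219  0.036] [0.072 0.091 0.012] sem [0.11 0.16 0.11] [0.01  0.008 0.008] hand loop z -65.58535927403722
time: 22.88
position: [0.4325, 0.0813, 0.1139]
tool_rot: [0.997, -0.075, 0.0, -0.0]
ft_force: [0.0, -0.3, 0.3]
grip_width: 0.35
grip_force: 0.0
23.675 [0.43244245 0.08131887 0.11392884] [-0.089  0.124  0.007] [0.04  0.015 0.006] sem [0.12 0.09 0.09] [0.006 0.007 0.01 ] hand loop z -65.57115756314718
(np.float64(-9.224998239102721), np.int64(141)) (np.float64(-8.702754580680928), np.int64(141))
```

```bash
python3 -m creep '[{"translation":[0,0,-5],"delta_rot":[0,0,0]},{"translation":[0,0,-8],"delta_rot":[0,0,0]},{"translation":[0,0,-12],"delta_rot":[0,0,0]},{"translation":[0,0,-15],"delta_rot":[0,0,0]},{"translation":[0,0,-30],"delta_rot":[0,0,0]},{"translation":[0,0,-40],"delta_rot":[0,0,0]},{"translation":[0,0,-45],"delta_rot":[0,0,0]},{"translation":[0,0,-45],"delta_rot":[0,0,0]},{"translation":[0,0,-35],"delta_rot":[0,0,0]},{"translation":[0,0,-11],"delta_rot":[0,0,0]}]'
python3 -m creep '[{"translation":[20,-20,0],"delta_rot":[0,0,0]},{"translation":[30,-30,0],"delta_rot":[0,0,0]},{"translation":[21,-30,0],"delta_rot":[0,0,0]},{"translation":[0,-20,0],"delta_rot":[0,0,0]},{"translation":[0,0,0],"delta_rot":[0,0,0]}]' 0
python3 - <<'E'
from h import *
import pickle
from arm import A,O,armz
s=read_state(); print(s["position"],"in scale",(s["position"]-O)@A*1000,s["ft_force"],s["grip_width"])
f=grab_frame("side"); pickle.dump(f,open("side4.pkl","rb".replace("r","w"))); t=grab_frame("top"); pickle.dump(t,open("top4.pkl","wb")); print(armz(t))
z=(255*np.clip(f["image"]/255,0,1)).astype(np.uint8)
cv2.imwrite("pics/s4.png",cv2.resize(f["image"][150:350,220:420],None,fx=3,fy=3,interpolation=cv2.INTER_CUBIC)[...,::-1])
# tab location from initial views
for n in("top","side"):
    g=pickle.load(open(n+".pkl","rb")); L=(cloud(g)-O)@A*1000
    v=cv2.cvtColor(g["image"],cv2.COLOR_RGB2HSV)[...,2]
    m=(g["z_map"]>0)&(v<110)&(abs(L[...,2]-58)<16)&(abs(L[...,0]-20)<40)&(abs(L[...,1]-100)<25)
    print(n,m.sum(),np.percentile(L[m],[3,50,97],axis=0).round(1).tolist())
E
```

```text
time: 25.02
position: [0.4329, 0.0814, 0.3628]
tool_rot: [0.997, -0.075, 0.002, -0.0]
ft_force: [-0.2, 0.5, -0.6]
grip_width: 0.353
grip_force: 0.0
time: 25.65
position: [0.5168, 0.1702, 0.3593]
tool_rot: [0.997, -0.075, -0.001, 0.0]
ft_force: [-0.4, -1.0, 0.4]
grip_width: 0.005
grip_force: 0.0
[0.51681519 0.17017284 0.35927452] in scale [  3.69902929 101.36569408 114.27451833] [-0.41965625 -0.98773026  0.43995467] 0.0047951255713790135
(np.float64(-9.060506474171671), np.int64(141))
top 123 [[-0.2, 86.6, 48.1], [28.2, 100.4, 57.4], [50.9, 116.1, 62.9]]
side 133 [[-3.4, 85.4, 44.0], [32.1, 106.1, 52.9], [57.7, 119.9, 58.3]]
```

View pics/s4.png

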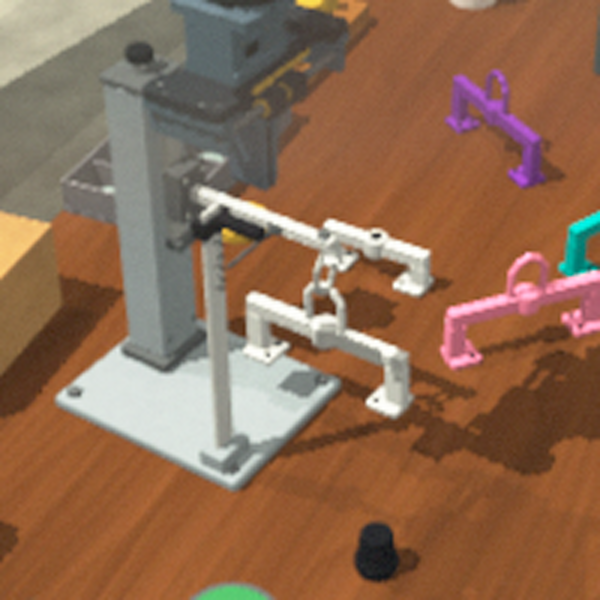

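```bash
python3 -m creep '[{"translation":[0,0,15],"delta_rot":[0,0,0]},{"translation":[0,0,15],"delta_rot":[0,0,0]},{"translation":[0,0,6],"delta_rot":[0,0,0]},{"translation":[0,0,4],"delta_rot":[0,0,0]},{"translation":[0,0,0],"delta_rot":[0,0,0]}]'
python3 -m creep '[{"translation":[0,0,4],"delta_rot":[0,0,0]},{"translation":[0,0,5],"delta_rot":[0,0,0]},{"translation":[0,0,5],"delta_rot":[0,0,0]},{"translation":[0,0,5],"delta_rot":[0,0,0]},{"translation":[0,0,5],"delta_rot":[0,0,0]},{"translation":[0,0,5],"delta_rot":[0,0,0]},{"translation":[0,0,5],"delta_rot":[0,0,0]},{"translation":[0,0,5],"delta_rot":[0,0,0]},{"translation":[0,0,5],"delta_rot":[0,0,0]},{"translation":[0,0,5],"delta_rot":[0,0,0]}]'
cat > lev.py <<'E'
from h import *
import pickle,sys
from arm import A,O,armz
g0=pickle.load(open("side.pkl","rb")); g=grab_frame("side"); t=grab_frame("top")
s=read_state(); print(s["time"],s["position"],s["ft_force"]); print("top: hook down",55.7-armz(t)[0])
W=lambda p: np.array(p)/1000@A.T+O
def track(name,p,hw,lo,hi):
    # best vertical travel of the patch seen at p in the first side picture, by normalised correlation along z
    im0,im=[cv2.cvtColor(x["image"],cv2.COLOR_RGB2GRAY).astype(np.float32) for x in(g0,g)]
    a=cv2.getRectSubPix(im0,hw,tuple(proj(g0,W(p))[0].astype(np.float32).tolist()))
    sc=[]
    zs=np.arange(lo,hi,.25)
    for d in zs:
        q=proj(g,W([p[0],p[1],p[2]-d]))[0]
        b=cv2.getRectSubPix(im,hw,tuple(q.astype(np.float32).tolist())); sc.append(cv2.matchTemplate(b,a,cv2.TM_CCOEFF_NORMED)[0,0])
    i=int(np.argmax(sc)); print(name,"down",zs[i],"score",round(float(sc[i]),3))
track("arm end/hook",[2,0,45],(13,13),40,80)
track("arm mid",[60,0,50],(17,15),40,80)
track("marker+tab",[30,100,52],(17,13),0,80)
track("tab end",[10,100,57],(13,11),0,80)
E
python3 lev.py
```

```text
time: 26.38
position: [0.5177, 0.1695, 0.3198]
tool_rot: [0.997, -0.075, -0.0, 0.0]
ft_force: [0.0, 0.5, 0.0]
grip_width: 0.003
grip_force: 0.0
time: 27.62
position: [0.5177, 0.1695, 0.2706]
tool_rot: [0.997, -0.075, 0.0, 0.0]
ft_force: [0.5, 0.6, 0.9]
grip_width: 0.008
grip_force: 0.7
27.725 [0.51728991 0.16940659 0.2702299 ] [ 0.15963829 -0.0762484  -0.40040382]
top: hook down 65.01707901688816
arm end/hook down 65.75 score 0.388
arm mid down 64.75 score 0.477
marker+tab down 42.0 score 0.711
tab end down 40.75 score 0.363
```

```bash
python3 -m creep '[{"translation":[0,0,4],"delta_rot":[0,0,0]},{"translation":[0,0,4],"delta_rot":[0,0,0]},{"translation":[0,0,4],"delta_rot":[0,0,0]},{"translation":[0,0,4],"delta_rot":[0,0,0]},{"translation":[0,0,0],"delta_rot":[0,0,0]}]'
python3 - <<'E'
from h import *
s=read_state();print(s["position"],s["ft_force"])
E
python3 -m creep '[{"translation":[0,0,-8],"delta_rot":[0,0,0]},{"translation":[0,0,-25],"delta_rot":[0,0,0]},{"translation":[0,0,-35],"delta_rot":[0,0,0]},{"translation":[0,0,-35],"delta_rot":[0,0,0]},{"translation":[0,10,0],"delta_rot":[0,0,0]},{"translation":[0,0,0],"delta_rot":[0,0,0]}]'
cat >> lev.py <<'E'
for n,x,x0 in(("side",g,g0),("top",t,pickle.load(open("top.pkl","rb")))):
  for k,y in(("start",x0),("now",y:=x)):
    L=(cloud(y)-O)@A*1000; v=cv2.cvtColor(y["image"],cv2.COLOR_RGB2HSV)[...,2]
    b=(y["z_map"]>0)&(v<110)&(L[...,2]>-35)&(L[...,2]<72)
    m=b&(abs(L[...,0]-22)<24)&(abs(L[...,1]-100)<12)
    p=b&(abs(L[...,0]-50)<5)&(abs(L[...,1]-50)<25)
    print(n,k,"tab",m.sum(),np.median(L[m][:,2]).round(1),"pointer",p.sum(),np.median(L[p][:,2]).round(1) if p.sum() else None)
im=g["image"][180:280,265:355]
cv2.imwrite("pics/lev_%d.png"%(s["time"]*100),cv2.resize(im,None,fx=6,fy=6,interpolation=cv2.INTER_CUBIC)[...,::-1]); pickle.dump((g,t),open("lev.pkl","wb"))
E
python3 lev.py; ls pics/lev*
```

```text
time: 28.35
position: [0.5176, 0.1695, 0.2546]
tool_rot: [0.997, -0.075, -0.0, 0.0]
ft_force: [0.5, -0.2, -0.2]
grip_width: 0.004
grip_force: 0.0
[0.5175706  0.16948245 0.25458062] [ 0.50019075 -0.20026026 -0.22254944]
time: 29.1
position: [0.5158, 0.1591, 0.3577]
tool_rot: [0.997, -0.076, -0.0, 0.0]
ft_force: [-0.9, -0.1, -0.8]
grip_width: 0.008
grip_force: 0.0
29.2 [0.51573873 0.15942705 0.35702468] [ 0.49640914  0.11246884 -0.16565994]
top: hook down 64.74907260498667
arm end/hook down 65.75 score 0.409
arm mid down 65.25 score 0.921
marker+tab down 56.0 score 0.797
tab end down 55.25 score 0.744
side start tab 86 54.8 pointer 12 48.7
side now tab 85 -3.2 pointer 7 -16.4
top start tab 101 58.4 pointer 0 None
top now tab 0 nan pointer 0 None
pics/lev_2920.png
  return _methods._mean(a, axis=axis, dtype=dtype,
  ret = ret.dtype.type(ret / rcount)
```

```bash
python3 -m creep '[{"translation":[0,-10,0],"delta_rot":[0,0,0]},{"translation":[0,0,30],"delta_rot":[0,0,0]},{"translation":[0,0,30],"delta_rot":[0,0,0]},{"translation":[0,0,25],"delta_rot":[0,0,0]},{"translation":[0,0,10],"delta_rot":[0,0,0]},{"translation":[0,0,6],"delta_rot":[0,0,0]},{"translation":[0,0,4],"delta_rot":[0,0,0]},{"translation":[0,0,3.5],"delta_rot":[0,0,0]},{"translation":[0,0,0],"delta_rot":[0,0,0]},{"translation":[0,0,0],"delta_rot":[0,0,0]}]'
python3 -m creep '[{"translation":[0,0,-8],"delta_rot":[0,0,0]},{"translation":[0,0,-25],"delta_rot":[0,0,0]},{"translation":[0,0,-35],"delta_rot":[0,0,0]},{"translation":[0,0,-35],"delta_rot":[0,0,0]},{"translation":[-20,10,0],"delta_rot":[0,0,0]},{"translation":[-30,0,0],"delta_rot":[0,0,0]},{"translation":[-30,0,0],"delta_rot":[0,0,0]},{"translation":[0,0,0],"delta_rot":[0,0,0]}]'
python3 lev.py 2>/dev/null; ls pics/lev*
```

```text
time: 30.45
position: [0.5178, 0.1695, 0.2497]
tool_rot: [0.997, -0.075, 0.0, -0.0]
ft_force: [0.3, 0.0, -0.1]
grip_width: 0.004
grip_force: 0.0
time: 31.45
position: [0.436, 0.1718, 0.3532]
tool_rot: [0.997, -0.075, 0.001, -0.0]
ft_force: [0.8, -0.5, 0.0]
grip_width: 0.007
grip_force: 0.0
31.55 [0.43747046 0.17173399 0.35316271] [ 0.17859122 -0.23483376  0.23221393]
top: hook down 64.68277903058309
arm end/hook down 66.0 score 0.409
arm mid down 65.25 score 0.921
marker+tab down 60.0 score 0.738
tab end down 0.0 score 0.714
side start tab 86 54.8 pointer 12 48.7
side now tab 86 -8.1 pointer 7 -16.6
top start tab 101 58.4 pointer 0 None
top now tab 0 nan pointer 0 None
pics/lev_2920.png
pics/lev_3155.png
```

```bash
python3 - <<'E'
from h import *
import pickle
from arm import A,O
g0=pickle.load(open("side.pkl","rb")); g,_=pickle.load(open("lev.pkl","rb"))
W=lambda p: np.array(p,float)/1000@A.T+O
out=[]
for f,r,ds,hd in((g0,185,[0],0),(g,205,[61,66],65)):
    c0=275; k=8; im=cv2.resize(f["image"][r:r+70,c0:c0+50],None,fx=k,fy=k,interpolation=cv2.INTER_CUBIC)
    def ln(a,b,col):
        q=(proj(f,W([a,b]))-[c0,r]+.5)*k-.5; cv2.line(im,*[tuple(int(round(t)) for t in x) for x in q],col,1)
    for d,col in zip(ds,((255,0,0),(0,255,0))):
        ln([-5,106,63-d],[50,106,63-d],col); ln([-5,106,53-d],[50,106,53-d],col); ln([-5,106,53-d],[-5,106,63-d],col)
    ln([50,80,50-hd],[50,6,50-hd],(0,0,255))
    out.append(im)
cv2.imwrite("pics/ov.png",np.hstack(out)[...,::-1])
E
```

```text
(no output)
```

View pics/ov.png

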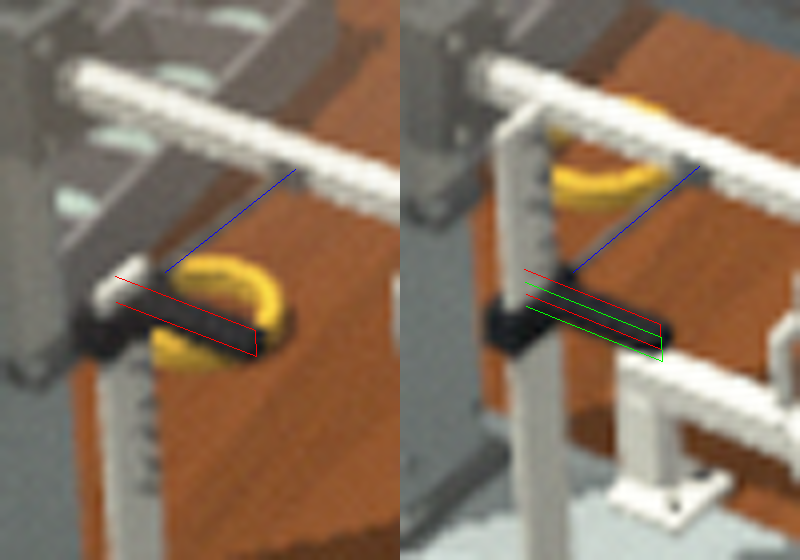

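```bash
cat > edge.py <<'E'
from h import *
import pickle,sys
from arm import A,O
g0=pickle.load(open("side.pkl","rb"))
W=lambda p: np.array(p,float)/1000@A.T+O
def off(f,p,d,sgn=1):
    "row offset of the dark tab's lower edge from its projected lower line"
    r=[]
    im=cv2.cvtColor(f["image"],cv2.COLOR_RGB2HSV)[...,2].astype(float)
    q=proj(f,W([[x,106,53-d] for x in np.linspace(2,28,60)]))
    for c in range(int(np.ceil(q[:,0].min())),int(q[:,0].max())+1):
        row=np.interp(c,q[::-1,0] if q[0,0]>q[-1,0] else q[:,0], q[::-1,1] if q[0,0]>q[-1,0] else q[:,1])
        rr=np.arange(row-4,row+5,.05); v=np.interp(rr,np.arange(480),im[:,c])
        i0=np.argmin(v); 
        j=np.nonzero(v[i0:]>75)[0]
        if len(j): r.append(rr[i0+j[0]]-row)
    return np.median(r),len(r)
g=grab_frame("side") if len(sys.argv)>1 else pickle.load(open("lev.pkl","rb"))[0]
b=off(g0,0,0)[0]; print("start offset px",b)
pxmm=abs((proj(g,W([10,106,-10]))-proj(g,W([10,106,-11])))[0,1])
for d in (58,60,62,64,66): o,n=off(g,0,d); print(d,"->",d+(o-b)/pxmm,n)
E
python3 edge.py
```

```text
start offset px 1.300000000001205
58 -> 61.86279115297859 8
60 -> 61.6437409161611 9
62 -> 61.67125181676778 9
64 -> 61.53438862575835 8
66 -> 61.56189952636503 8
```

```bash
python3 -m creep '[{"translation":[30,0,0],"delta_rot":[0,0,0]},{"translation":[30,-10,0],"delta_rot":[0,0,0]},{"translation":[20,0,0],"delta_rot":[0,0,0]},{"translation":[0,0,30],"delta_rot":[0,0,0]},{"translation":[0,0,30],"delta_rot":[0,0,0]},{"translation":[0,0,25],"delta_rot":[0,0,0]},{"translation":[0,0,10],"delta_rot":[0,0,0]},{"translation":[0,0,4],"delta_rot":[0,0,0]},{"translation":[0,0,4],"delta_rot":[0,0,0]},{"translation":[0,0,2.8],"delta_rot":[0,0,0]}]'
python3 -m creep '[{"translation":[0,0,0],"delta_rot":[0,0,0]},{"translation":[0,0,0],"delta_rot":[0,0,0]},{"translation":[0,0,0],"delta_rot":[0,0,0]}]'
python3 -m creep '[{"translation":[0,0,-8],"delta_rot":[0,0,0]},{"translation":[0,0,-25],"delta_rot":[0,0,0]},{"translation":[0,0,-35],"delta_rot":[0,0,0]},{"translation":[0,0,-35],"delta_rot":[0,0,0]},{"translation":[-20,10,0],"delta_rot":[0,0,0]},{"translation":[-30,0,0],"delta_rot":[0,0,0]},{"translation":[-30,0,0],"delta_rot":[0,0,0]},{"translation":[0,0,0],"delta_rot":[0,0,0]}]'
python3 lev.py 2>/dev/null; python3 edge.py
```

```text
time: 32.8
position: [0.5182, 0.1696, 0.2472]
tool_rot: [0.997, -0.075, 0.001, -0.0]
ft_force: [0.7, 0.4, 1.8]
grip_width: 0.002
grip_force: 0.7
time: 33.17
position: [0.5177, 0.1696, 0.2468]
tool_rot: [0.997, -0.075, 0.0, -0.0]
ft_force: [-0.2, 0.2, 1.4]
grip_width: 0.001
grip_force: 0.7
time: 34.17
position: [0.4359, 0.1718, 0.3503]
tool_rot: [0.997, -0.075, 0.0, -0.0]
ft_force: [0.6, -0.2, -0.0]
grip_width: 0.007
grip_force: 0.0
34.275 [0.43740709 0.17174647 0.35028097] [ 3.68543674e-01 -2.83387325e-04  2.31447846e-01]
top: hook down 64.87312020789041
arm end/hook down 65.75 score 0.41
arm mid down 65.25 score 0.921
marker+tab down 63.25 score 0.749
tab end down 0.0 score 0.715
side start tab 86 54.8 pointer 12 48.7
side now tab 83 -10.6 pointer 8 -14.0
top start tab 101 58.4 pointer 0 None
top now tab 0 nan pointer 0 None
start offset px 1.300000000001205
58 -> 64.16402843560412 8
60 -> 64.10935229040275 9
62 -> 64.13686319100943 9
64 -> 64.24656113742417 8
66 -> 64.3562590838389 8
```

```bash
python3 - <<'E'
from h import *
from arm import A,O
f=grab_frame("wrist"); L=(cloud(f)-O)@A*1000; v=cv2.cvtColor(f["image"],cv2.COLOR_RGB2HSV)[...,2]; d=f["z_map"]>0
r=d&(L[...,2]>-40)&(L[...,2]<70)
for n,m in (("tab",r&(L[...,0]>0)&(L[...,0]<40)&(abs(L[...,1]-100)<5)),("pointer",r&(abs(L[...,0]-50)<6)&(L[...,1]>20)&(L[...,1]<76)),("arm",r&(abs(L[...,1])<5)&(L[...,0]>15)&(L[...,0]<140)),("strip top",d&(abs(L[...,0]-50)<6)&(abs(L[...,1]-100)<10)&(L[...,2]>40))):
    q=L[m]; print(n,len(q), np.percentile(q,[10,50,90],axis=0).round(1).tolist() if len(q) else "")
E
```

```text
tab 740 [[4.0, 95.9, -6.4], [20.9, 99.9, -5.6], [36.5, 103.9, -4.7]]
pointer 276 [[51.9, 25.3, -13.9], [52.7, 49.6, -12.4], [53.9, 70.6, -11.3]]
arm 1793 [[24.7, -4.0, -9.0], [62.0, 0.1, -8.1], [95.4, 4.1, -7.2]]
strip top 580 [[51.1, 91.8, 44.4], [51.5, 99.8, 59.7], [54.4, 108.0, 61.3]]
```

```bash
python3 -m creep '[{"translation":[25,0,0],"delta_rot":[0,0,0]},{"translation":[30,-9,0],"delta_rot":[0,0,0]},{"translation":[17.5,0,0],"delta_rot":[0,0,0]},{"translation":[0,0,25],"delta_rot":[0,0,0]},{"translation":[0,0,35],"delta_rot":[0,0,0]},{"translation":[0,0,25],"delta_rot":[0,0,0]},{"translation":[0,0,15],"delta_rot":[0,0,0]},{"translation":[0,0,10],"delta_rot":[0,0,0]},{"translation":[0,0,8],"delta_rot":[0,0,0]},{"translation":[0,0,0],"delta_rot":[0,0,0]}]' 40 8
python3 -m creep '[{"translation":[0,0,0],"delta_rot":[0,0,0]},{"translation":[0,0,0],"delta_rot":[0,0,0]},{"translation":[0,0,0],"delta_rot":[0,0,0]},{"translation":[0,0,0],"delta_rot":[0,0,0]},{"translation":[0,0,0],"delta_rot":[0,0,0]}]' 0 10
```

```text
time: 35.58
position: [0.5101, 0.1696, 0.2316]
tool_rot: [0.997, -0.075, -0.0, 0.0]
ft_force: [-0.2, -0.7, 0.7]
grip_width: 0.401
grip_force: 0.0
time: 36.2
position: [0.5103, 0.1702, 0.232]
tool_rot: [0.997, -0.075, 0.0, -0.001]
ft_force: [-0.0, 5.1, 0.9]
grip_width: 0.127
grip_force: 10.0
```

```bash
python3 -m creep '[{"translation":[0,-0.5,-1.3],"delta_rot":[0,0,0]},{"translation":[0,0,-1.5],"delta_rot":[0,0,0]},{"translation":[0,0,-1.5],"delta_rot":[0,0,0]},{"translation":[0,0,0],"delta_rot":[0,0,0]},{"translation":[0,0,0],"delta_rot":[0,0,0]}]'
python3 -m creep '[{"translation":[0,0,0],"delta_rot":[0,0,0]},{"translation":[0,0,0],"delta_rot":[0,0,0]},{"translation":[0,0,0],"delta_rot":[0,0,0]},{"translation":[0,0,0],"delta_rot":[0,0,0]}]' 40
python3 -m creep '[{"translation":[0,0,-8],"delta_rot":[0,0,0]},{"translation":[0,0,-15],"delta_rot":[0,0,0]},{"translation":[0,0,-25],"delta_rot":[0,0,0]},{"translation":[0,0,-35],"delta_rot":[0,0,0]},{"translation":[0,0,-35],"delta_rot":[0,0,0]},{"translation":[-20,9,0],"delta_rot":[0,0,0]},{"translation":[-30,0,0],"delta_rot":[0,0,0]},{"translation":[-22,0,0],"delta_rot":[0,0,0]},{"translation":[0,0,0],"delta_rot":[0,0,0]},{"translation":[0,0,0],"delta_rot":[0,0,0]}]'
cat > wr.py <<'E'
from h import *
from arm import A,O,armz
f=grab_frame("wrist"); L=(cloud(f)-O)@A*1000; d=f["z_map"]>0
r=d&(L[...,2]>-40)&(L[...,2]<70)
z={}
for n,m in (("tab",r&(L[...,0]>0)&(L[...,0]<35)&(abs(L[...,1]-100)<4)),("arm",r&(abs(L[...,1])<4)&(L[...,0]>15)&(L[...,0]<140)),("pointer",r&(abs(L[...,0]-52)<6)&(L[...,1]>20)&(L[...,1]<76)),("strip top",d&(abs(L[...,0]-50)<6)&(abs(L[...,1]-100)<10)&(L[...,2]>55))):
    q=L[m]; z[n]=np.median(q[:,2]); print(n,len(q),np.percentile(q[:,2],[10,50,90]).round(1))
print("line minus pointer, mm:",z["tab"]-13-(z["arm"]-6),"via thin pointer top:",z["tab"]-13-(z["pointer"]-2),"top cam hook",55.7-armz(grab_frame("top"))[0])
E
python3 wr.py; python3 edge.py now | tail -2
```

```text
time: 36.83
position: [0.5103, 0.1703, 0.2362]
tool_rot: [0.997, -0.075, 0.0, -0.0]
ft_force: [0.0, 3.8, 1.9]
grip_width: 0.134
grip_force: 10.0
time: 37.33
position: [0.5101, 0.1701, 0.2359]
tool_rot: [0.997, -0.075, -0.0, 0.0]
ft_force: [0.2, -0.1, 0.5]
grip_width: 0.4
grip_force: 0.0
time: 38.58
position: [0.4382, 0.1722, 0.3544]
tool_rot: [0.997, -0.075, 0.0, -0.0]
ft_force: [-0.5, -0.1, -0.0]
grip_width: 0.403
grip_force: 0.0
tab 487 [-2.4 -1.4 -0.6]
arm 1419 [-9.1 -8.1 -7.1]
pointer 261 [-13.6 -12.4 -11.3]
strip top 368 [58.  60.6 61.6]
line minus pointer, mm: -0.3061738117828785 via thin pointer top: 0.02138034660443644 top cam hook 64.8600124272554
64 -> 60.38376998444558 8
66 -> 60.411280885052264 8
```

```bash
python3 -c "
from bench import *
print(close_job())"
```

```text
the job is handed in; nothing more can be done
None
```

The big bracket hangs by its loop from the hook, released and still, with the spring pulled down about 65 mm. The marker's line is level with the pointer to about 0.3 mm by the wrist camera, nothing else on the bench was touched, and the job is handed in; I have not seen the verdict.

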